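# Change over the sliding parts trays

## Robot

A 6-joint arm with a two-finger parallel gripper is mounted at the origin on the work surface. World frame = base frame: x ahead of the robot, y to its left, z up, the work surface at z = 0. Lengths are in mm, angles in rad, forces in N, time in s.
With the tool pointing down it reaches from about 350 to 775 mm from the base axis. Payload 5.5 kg.
Tool frame: the origin (TCP) lies at the very end of the fingers, on their centre line; the grasp point (between the pads) lies 19 mm behind it (grip_point_offset is the distance from the TCP to the grasp point, in mm); z points along the fingers, y is the line along which they close (so a half turn about z gives the same grasp; the last joint's range is limited). The gripper opens to 85 mm and grips with 20 to 120 N. Pads are 22 mm wide; open, the fingers measure 114 mm over their backs; the gripper's body (76 mm by 85 mm) begins 54 mm behind the grasp point. The pads swing forward as they close: fully open they stand 13 mm farther back than shut.
Start: joints at [-1.294, 0.313, 0.046, 1.304, 0, 1.431], TCP at [232.782, -525.818, 231.323] pointing down, gripper open.
Joint ranges: [-2.76, 2.76], [-0.86, 1.69], [-1.03, 1.26], [-2.2, 2.34], [-1.47, 1.5], [-3.14, 3.14]. Speed limits (rad/s): [2.57, 2.57, 3.14, 3.14, 3.14, 3.14].

## Interface

Orientations are given as a unit quaternion [w, x, y, z].
In Python, from rig import movep, move_straight, move_joints, set_gripper, pause, inverse_kinematics, grab_frame, get_calibration, IKError, close_job, current_time, current_qpos, current_qvel, current_joint_efforts, current_tcp_pos, current_orientation, current_ft_force, current_ft_torque, current_width, current_finger_force, grip_point_offset gives the robot as it stands. Calls block until the motion is done:
- movep(position, orientation): joint-space move of the TCP to a pose.
- move_straight(position, v=150, ori=None, threshold=None): straight line of the TCP; ori=None keeps the orientation; v is the mean speed in mm/s. With threshold (N) it stops when the force on the tool has changed by that much, and returns True; else False.
- move_joints(angles): joint-space move.
- set_gripper(opening, force=None): opening from 0.0 (shut) to 1.0 (fully open); force is the grip in N (None keeps the last); returns when the fingers have stopped.
- pause(seconds).
- inverse_kinematics(position, orientation): joint angles nearest the present ones, or None.
- grab_frame(name): name is "side" or "top"; returns (picture, depth): 400x640x3 uint8, red, green, blue; 400x640 float32, mm along the optical axis (not along the pixel's ray), 0 where there is no reading.
- get_calibration(name): a dict with "camera_matrix" (3x3 intrinsics, pixels), "dist" ([k1, k2, p1, p2, k3] as OpenCV has them; the pictures are not rectified), "R" (3x3) and "t" (3): a world point X has camera coordinates R X + t. Camera axes: x right, y down, z forward; pixel columns grow to the right and rows downward; lengths in mm; the calibration is good to about 2 mm. A picture is of the moment at which its call begins. get_calibration takes no time and is no camera call.
A pose or a line that the arm cannot do raises IKError and nothing moves.
- close_job(): hands the job in; it is judged then, once.
Readings, each from a call of its own:
- current_time(): time.
- current_qpos(): joint angles.
- current_qvel(): joint speeds.
- current_joint_efforts(): joint torques, N m.
- current_tcp_pos(): TCP position.
- current_orientation(): TCP orientation.
- current_ft_force(): force on the tool from outside, world axes, zero at the start.
- current_ft_torque(): the same for the moment, N m.
- current_width(): opening from 0.0 (shut) to 1.0 (fully open).
- current_finger_force(): force on a finger pad.
Only numpy, scipy, OpenCV 4.12 (cv2) and the standard library are available. Lean on these libraries where they do the work, as an engineer would, in place of code of your own. Each camera call takes 0.05 s, during which the arm holds its last target. There are 200 camera calls.

## Task

Change over the two half-open sliding trays of the blue bench rack: push the tray with the bearing ring fully home, and hook a fingertip behind the front lip of the tray with the piston and draw that tray out to its stop, in either order. Use only the fingertips, without pinching a tray's lip, and neither touch, lift nor tip the parts lying in the trays. Leave the bottle and the socket alone.

Things in the scene. Friction and masses are not known exactly. Their poses are not given: they have to be found in the camera images.
- rack: Blue and grey steel slide rack fixed to the bench, 250 x 310 mm (x, y), rails 33 mm and back plate 50 mm high, open on top, with two trays side by side. Origin: middle of its underside, on the bench; x away from the robot, y to the left, z up. Tray centre lines at y = +73.5 mm (left) and -73.5 mm (right); tray floors 14 mm above the bench.
- tray_left (a joint): How far the left tray (seen from the robot, +y side) is drawn out of the rack, in m: 0 = fully home, 0.140 = drawn out to its stop. It slides along the rack's own -x (towards the robot) with about 3 N of friction and stays where it is left. Starts between 0.04 and 0.08.
- strip_left (a point): Black rubber strip, the back face of the left tray's front lip, 5 x 122 x 34 mm (x, y, z). Origin: centre of its underside, level with the tray's floor; x points into the tray (away from the robot), y along the lip, z up. The lip's top is 34 mm above this origin. The tray behind is open above, 120 x 239 mm inside, walls 22 mm, and its first 90 mm behind the lip are free. A fingertip set down here draws it out.
- front_left (a point): Yellow steel plate, the outer face of the left tray's front lip, 4 mm thick, 134 mm wide, 40 mm high, joined to the rubber strip (lip 9 mm thick in all). Origin: centre of its underside, 8 mm above the bench; same axes as the strip. It is pushed along +x of the rack to send the tray home.
- tray_right (a joint): How far the right tray (seen from the robot, -y side) is drawn out of the rack, in m: 0 = fully home, 0.140 = drawn out to its stop. It slides along the rack's own -x (towards the robot) with about 3 N of friction and stays where it is left. Starts between 0.04 and 0.08.
- strip_right (a point): Black rubber strip, the back face of the right tray's front lip, 5 x 122 x 34 mm (x, y, z). Origin: centre of its underside, level with the tray's floor; x points into the tray (away from the robot), y along the lip, z up. The lip's top is 34 mm above this origin. The tray behind is open above, 120 x 239 mm inside, walls 22 mm, and its first 90 mm behind the lip are free. A fingertip set down here draws it out.
- front_right (a point): Yellow steel plate, the outer face of the right tray's front lip, 4 mm thick, 134 mm wide, 40 mm high, joined to the rubber strip (lip 9 mm thick in all). Origin: centre of its underside, 8 mm above the bench; same axes as the strip. It is pushed along +x of the rack to send the tray home.
- piston: Engine piston, bare aluminium with dark ring grooves, 52 mm across, 45 mm tall, standing loose in one of the trays. Origin: centre of its underside, z up.
- bearing: Steel bearing ring, 62 mm outside, 30 mm hole, 18 mm high, lying loose in the other tray. Origin: centre of its underside, z up.
- oil: Red bottle with a black cap, 60 mm across, 150 mm tall, standing loose on the bench left of the rack. Origin: centre of its underside.
- socket: Steel deep socket, 28 mm across, 60 mm tall, standing loose on the bench right of the rack. Origin: centre of its underside.
Mind the look-alikes: they are no part of the job. There is more than one size of the piston; the one meant has the size given above. What is shaped like the bearing but turquoise is not meant.

How it is judged:
By the outcome, as a careful person would: the job done as asked, in the order asked, and still so for the second after the job is handed in, with the robot touching nothing.
It also fails if it takes over 48 s, if anything falls off the work surface, if the arm or the gripper's body presses on something with over 40 N, if the wrist force passes 120 N, or if a joint passes its speed limit or range.

## Working session

There is one attempt and no reset: what is moved stays moved. The work goes in short steps, each a Python script; the robot and the scene stay as the last script left them, time stands still between calls to the robot, and variables do not carry over. Pictures are saved under pics/ and viewed, at most 10 in all, crops included, and the job is handed in when it is done.

```bash
mkdir -p pics; cat > h.py <<'E'
import numpy as np, cv2
from rig import *
def shot(cam,name):
    p,d=grab_frame(cam); cv2.imwrite(f'pics/{name}.png',p[:,:,::-1]); np.save(f'pics/{name}.npy',d); return p,d
def unproj(cam,uv,depth):
    c=get_calibration(cam); n=cv2.undistortPoints(np.array([[uv]],float),np.array(c['camera_matrix']),np.array(c['dist'])).ravel()
    return np.array(c['R']).T@(np.array([n[0],n[1],1])*depth-np.array(c['t']))
def onz(cam,uv,z):
    a=unproj(cam,uv,0);b=unproj(cam,uv,1000); return a+(b-a)*(z-a[2])/(b[2]-a[2])
E
python3 - <<'E'
from h import *
shot('top','t0');shot('side','s0');print(current_time(),current_orientation(),grip_point_offset)
E
```

```text
0.1 [-8.23934841e-04  9.78365980e-01  2.06879981e-01 -5.56480113e-05] 18.700000000000003
```

View pics/t0.png

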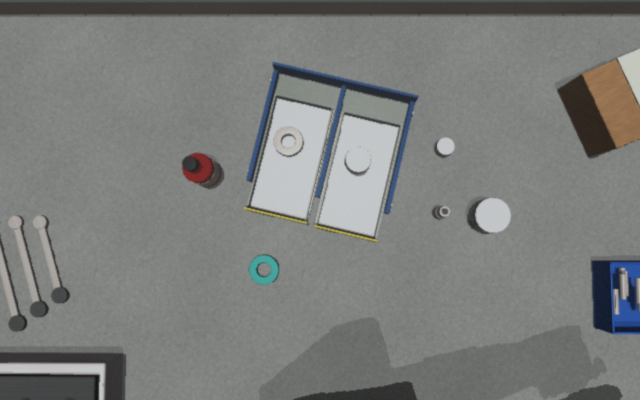

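View pics/s0.png

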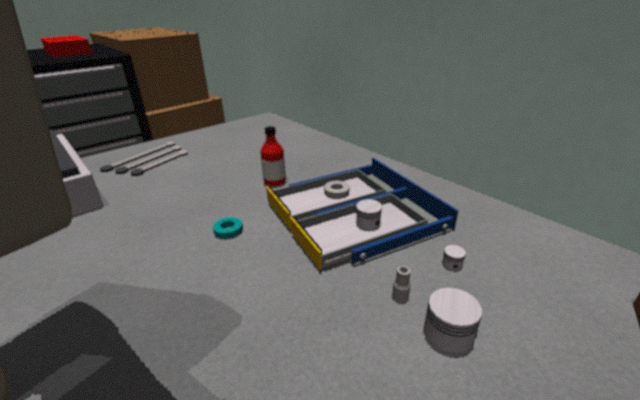

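Top view: the steel bearing ring is in the left tray at (288,141). The piston is in the right tray at (358,160). Look-alikes are the turquoise ring (264,269), a small piston (445,147) and a large piston (492,215), all on the bench. Lips are at about (277,215) on the left and (347,233) on the right. I'll check this in a close crop.

```bash
python3 - <<'E'
from h import *
im=cv2.imread('pics/t0.png')[55:250,235:430]
cv2.imwrite('pics/c0.png',cv2.resize(im,(780,780*195//195))[200:780] if 0 else cv2.resize(im,(585,585),interpolation=cv2.INTER_CUBIC))
c=cv2.imread('pics/t0.png').astype(int); d=np.load('pics/t0.npy')
m=((c[:,:,2]-c[:,:,0]>70)&(c[:,:,1]-c[:,:,0]>50)).astype(np.uint8)
n,l,s,ce=cv2.connectedComponentsWithStats(m)
for i in range(1,n):
    if s[i,4]<20: continue
    v,u=np.nonzero(l==i); P=np.array([onz('top',(a,b),48) for a,b in zip(u,v)])
    D=np.median(d[v,u]); 
    (cx,cy),(w,h),a=cv2.minAreaRect(P[:,:2].astype(np.float32)); vx=cv2.fitLine(P[:,:2].astype(np.float32),2,0,.01,.01).ravel()
    print(s[i],ce[i],cx,cy,w,h,a,vx, np.median([unproj('top',(a,b),d[b,a])[2] for a,b in zip(u,v)]))
for n,uv,z in [('piston',(358,160),59),('bearing',(288,141),32),('tl corner',(275,65),50),('tr corner',(416,97),50),('railL front',(250,180),33),('railR front',(388,212),33)]:
    print(n,onz('top',uv,z))
E
```

```text
[244 207  63  17 114] [274.39473684 214.76315789] 608.4535522460938 102.33816528320312 129.77020263671875 3.6653525829315186 76.84427642822266 [2.29760423e-01 9.73247230e-01 6.08741699e+02 1.03793274e+02] 47.23451802547494
[315 225  62  16 107] [345.60747664 232.88785047] 572.7703247070312 -40.28794860839844 126.86753845214844 3.553839921951294 76.8520736694336 [ 2.2806258e-01  9.7364646e-01  5.7261115e+02 -4.0720741e+01] 47.0212626809228
piston [719.60701452 -65.2669491   59.        ]
bearing [763.11250654  78.68428004  32.        ]
tl corner [918.65472293 105.61740712  50.        ]
tr corner [ 851.76172715 -185.06253907   50.        ]
railL front [681.13406904 156.60822655  33.        ]
railR front [ 615.87449304 -128.40789743   33.        ]
```

View pics/c0.png

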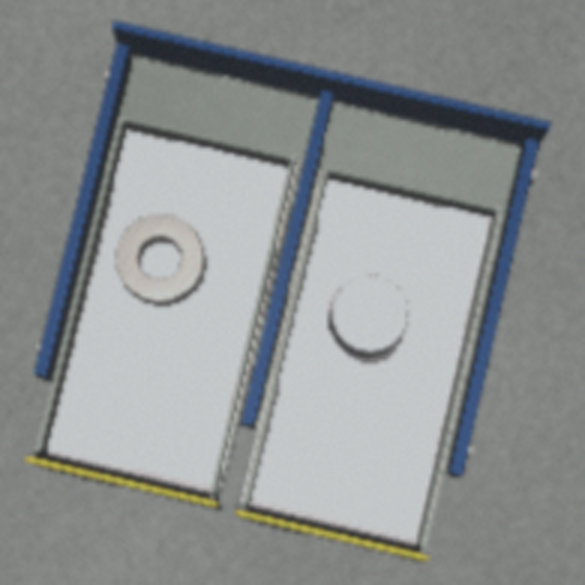

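The picks stand: bearing in the left tray (push), piston in the right tray (pull). The rack yaw is about -0.23. I'll start with the left tray.

```bash
cat >> h.py <<'E'
from scipy.spatial.transform import Rotation as Rt
th=-0.2305; ex=np.array([np.cos(th),np.sin(th),0]); ey=np.array([-np.sin(th),np.cos(th),0])
def W(a,b,z): return ex*a+ey*b+np.array([0,0,z])
def q(s):
    y=s*ey; z=np.array([0,0,-1.]); return np.roll(Rt.from_matrix(np.c_[np.cross(y,z),y,z]).as_quat(),1)
E
python3 - <<'E'
from h import *
for s in (1,-1): print(s,[inverse_kinematics(W(*p),q(s)) for p in [(530,239.6,130),(600,92,25),(500,92,25)]])
j=[inverse_kinematics(W(530,239.6,130),q(s)) for s in (1,-1)]
s=(1,-1)[int(np.argmin([abs(k[5]-current_qpos()[5]) if k is not None else 9 for k in j]))]; print('s',s)
set_gripper(0.0)
movep(W(535,239.6,130),q(s)); move_straight(W(535,239.6,26),v=100)
print(current_time(),current_tcp_pos(),current_ft_force())
shot('top','t1');shot('side','s1')
a,b=[cv2.imread(f'pics/{n}1.png')[y:y+220,x:x+260] for n,y,x in(('t',80,200),('s',110,180))]
cv2.imwrite('pics/c1.png',cv2.resize(np.hstack([a,b]),(780,330)))
E
```

```text
1 [array([ 0.05609966,  0.37356689, -0.12050419,  1.07672524,  0.        ,
        0.28659966]), array([-0.21052925,  0.50800331, -0.18982242,  0.8729706 ,  0.        ,
        0.01997075]), array([-0.20655048,  0.34796182, -0.45174818,  0.77108632,  0.        ,
        0.02394952])]
-1 [array([ 0.05609966,  0.37356689, -0.12050419,  1.07672524,  0.        ,
       -2.854993  ]), array([-0.21052925,  0.50800331, -0.18982242,  0.8729706 ,  0.        ,
       -3.1216219 ]), array([-0.20655048,  0.34796182, -0.45174818,  0.77108632,  0.        ,
       -3.11764313])]
s 1
4.6417 [576.22805247 111.07921975  26.68170924] [ 0.39253341 -0.08753423  0.13928894]
```

View pics/c1.png

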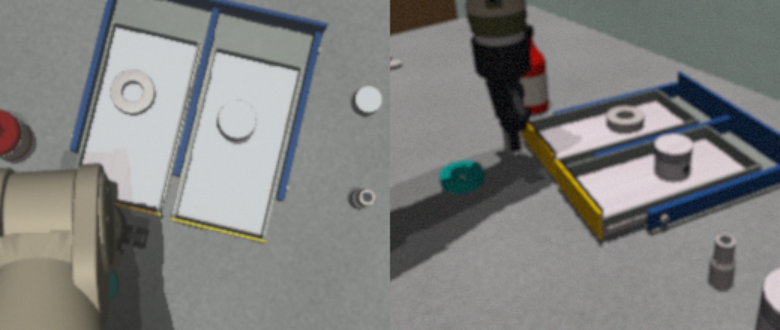

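The shut fingers stand just in front of the middle of the left yellow lip (side crop at about (515,140)) and clear of the turquoise ring. Next I push.

```bash
python3 - <<'E'
from h import *
r=move_straight(W(660,239.6,26),v=40,threshold=14)
p=current_tcp_pos(); print(r,current_time(),p@ex,p@ey,current_ft_force())
a=p@ex
r=move_straight(W(a+3,239.6,26),v=10,threshold=20)
p=current_tcp_pos(); print(r,p@ex,p@ey,current_ft_force()@ex)
move_straight(W(a-40,239.6,26),v=100); move_straight(W(a-40,239.6,130),v=150)
movep(W(600,92,120),q(1))
shot('top','t2');shot('side','s2'); print(current_time(),current_tcp_pos(),W(600,92,120))
a,b=[cv2.imread(f'pics/{n}2.png')[y:y+220,x:x+260] for n,y,x in(('t',50,200),('s',110,180))]
cv2.imwrite('pics/c2.png',cv2.resize(np.hstack([a,b]),(780,330)))
E
```

```text
True 6.5667 608.0508266408707 239.23464412478708 [-0.46496861 -1.36906793 -0.43363455]
False 608.550946952572 239.30419102252233 -5.186569416338094
9.45 [604.92859981 -46.55710539 119.51682045] [605.15008892 -47.51178675 120.        ]
```

View pics/c2.png

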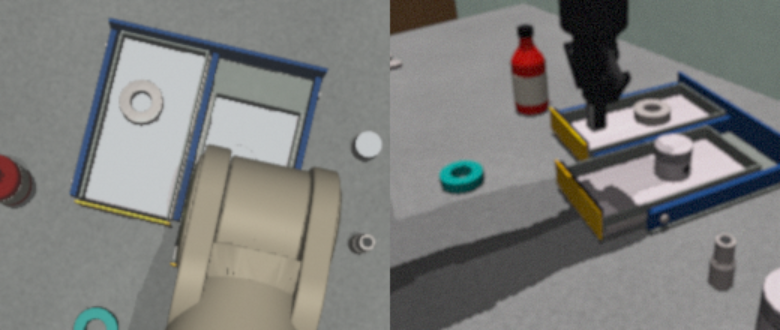

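The left tray looks home, with its lip at the rail fronts and the bearing still in place. The fingers are above the right tray behind its lip and clear of the piston. I'll lower them and draw the tray out, then measure the left tray.

```bash
python3 - <<'E'
from h import *
r=move_straight(W(600,92,25),v=80,threshold=8); print(r,current_tcp_pos(),current_time())
if not r:
    r=move_straight(W(470,92,25),v=40,threshold=14)
    p=current_tcp_pos(); print(r,current_time(),p@ex,p@ey,current_ft_force()@ex)
    a=p@ex; r=move_straight(W(a-4,92,25),v=10,threshold=20)
    p=current_tcp_pos(); print(r,p@ex,current_ft_force()@ex)
    pause(.3);print(current_tcp_pos()@ex,current_ft_force()@ex)
    move_straight(W(a+20,92,25),v=60); move_straight(W(a+20,92,130),v=120)
    movep([300,-400,230],q(1))
    c,d=shot('top','t3');shot('side','s3'); print(current_time())
    c=c.astype(int); m=((c[:,:,0]-c[:,:,2]>70)&(c[:,:,1]-c[:,:,2]>50)).astype(np.uint8)
    n,l,s,ce=cv2.connectedComponentsWithStats(m)
    for i in range(1,n):
        if s[i,4]>20:
            v,u=np.nonzero(l==i); P=np.mean([onz('top',(a,b),48) for a,b in zip(u,v)],0); print(s[i],P@ex,P@ey)
a,b=[cv2.imread(f'pics/{n}3.png')[y:y+220,x:x+260] for n,y,x in(('t',55,200),('s',110,180))]
cv2.imwrite('pics/c3.png',cv2.resize(np.hstack([a,b]),(780,330)))
E
```

```text
False [605.68578171 -47.61561266  25.63419784] 10.7917
True 13.0417 499.5271444103837 92.13229774430916 0.5249959055078018
False 499.55336908248023 11.801003089524464
499.55571143503425 11.206140166716095
17.3417
[250 183  63  17 125] 619.2785101508572 239.63505653292452
[304 267  64  17 109] 479.6587199661029 92.38611924176486
```

View pics/c3.png

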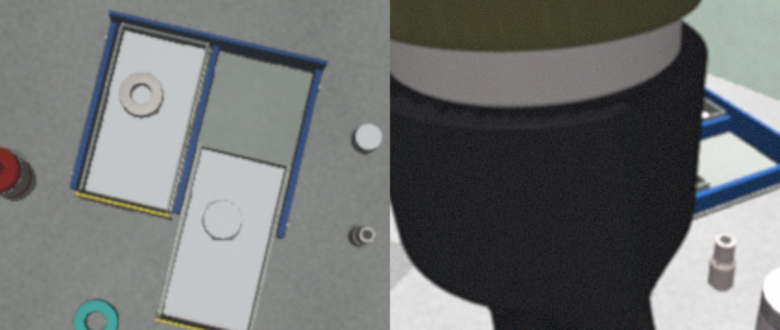

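The two lips are 139.6 mm apart against the expected 140, and the piston is standing. The left tray's final push was only 5 N, so I'll press it once more gently to be sure.

```bash
python3 - <<'E'
from h import *
movep(W(575,239.6,140),q(1)); move_straight(W(575,239.6,26),v=120)
move_straight(W(604,239.6,26),v=50)
r=move_straight(W(618,239.6,26),v=15,threshold=18)
p=current_tcp_pos(); print(r,p@ex,current_ft_force()@ex); pause(.2); print(current_tcp_pos()@ex,current_ft_force()@ex)
move_straight(W(570,239.6,26),v=80); move_straight(W(570,239.6,140),v=150)
movep([233,-526,231],q(1))
c,d=shot('top','t4');print(current_time())
c=c.astype(int); m=((c[:,:,0]-c[:,:,2]>70)&(c[:,:,1]-c[:,:,2]>50)).astype(np.uint8)
n,l,s,ce=cv2.connectedComponentsWithStats(m)
for i in range(1,n):
    if s[i,4]>20:
        v,u=np.nonzero(l==i); P=np.mean([onz('top',(a,b),48) for a,b in zip(u,v)],0); print(s[i],P@ex,P@ey)
E
```

```text
True 608.1395772000144 0.11104490655570547
607.6809992580394 0.49926674598035664
26.3417
[250 183  63  16 125] 619.247533938289 239.6944443895721
[304 267  64  17 109] 479.6261903143505 92.20792960773882
```

View pics/t4.png

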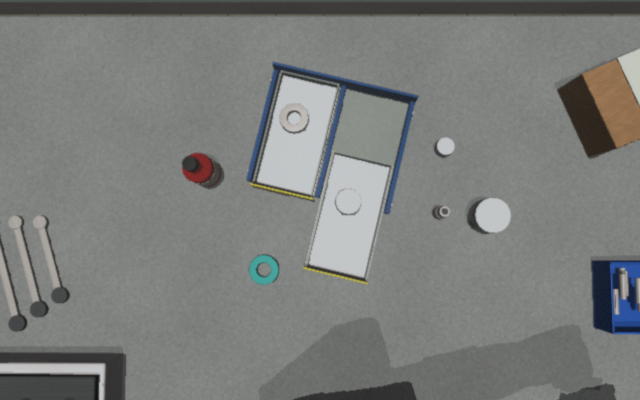

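The left tray is home with the bearing at (294,118). The right tray is drawn out with the piston standing at (348,201). The bottle (198,168) and socket (442,212) have not moved.

```bash
python3 -c "from rig import *; print(close_job())"
```

```text
the job is handed in; nothing more can be done
None
```

I pushed the tray with the bearing ring home and drew the tray with the piston out to its stop. Both parts are still in place, the bottle and socket were not touched, and I handed the job in at about 26 s.

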